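# Clamp a boxed game in the seal press and stamp its seal

## Task

A boxed game lies loosely on the bed of the seal press on the toy shop's wrapping counter. Slide the press's fence along its track by its grip until the box is squared up and held firmly between the fence and the sprung rubber buffer, without crushing the carton; then press the pedal right down to its stop for about half a second to stamp the seal, and let it come up again. The box must stay clamped when you let go, and everything else on the counter must stay where it is.

Things in the scene. Friction and masses are not known exactly. Their poses are not given: they have to be found in the camera images.
- press: grey counter-top seal press, fixed; origin on the counter under its bed's middle. Its y axis is the sliding direction (fence towards buffer), x points from the pedal side to the mast. Bed 150 mm (x) by 430 mm (y -260 to +170), 12 mm thick. Mast at x +115, y +25 mm; overarm 183 to 217 mm up with a 48 mm stamp head over x 0, y +25 mm, underside 104 mm up, 69 mm with the pedal down.
- buffer_limit (a point): point on the bed's top (12 mm up) on its middle line, where the buffer's face stands if set as near to the fence as it goes. The buffer: rubber plate 90 mm wide, 42 mm high, at the bed's +y end, on a block set by a screw: its free face is anywhere 0 to 30 mm beyond this point (press y), not reported: feel it. It is sprung, about 1.5 N per mm, up to 18 mm.
- fence: aluminium fence plate 120 mm wide (press x), 50 mm high, 12 mm thick, on a carriage that slides up to 160 mm along the press's y; axes like the press's. Origin on the middle of its front face (towards the box), level with the bed's top, 12 mm above the counter. It takes about 8 N to slide; left alone it stays put while the box pushes back with less than that.
- fence_grip (a point): middle of the top of the fence's black grip bar: 22 mm thick (x of the press), 70 mm long (y), upright faces 50 mm deep below this point; top 78 mm above the counter; 70 mm behind the fence's front face.
- game_box: dark carton with a paper panel on its lid, about 200 g, 120 mm (its x) by 100 mm (its y) by 55 mm high, loose on the bed between fence and buffer, a little askew; origin in the middle of its underside. Properly clamped, the fence presses on it with 5 to 8 N; more than 22 N crushes it.
- pedal (a joint): pedal angle in rad: 0 up (at rest), 0.28 down at its stop; sprung, full down takes about 11 N at the tread.
- pedal_tread (a point): middle of the rubber tread on the pedal plate's top, 68 mm from the hinge. Steel plate 90 mm long (press x), 80 mm wide, 8 mm thick, hinged at its +x end (press x -78, y +50, z 22 mm); at rest it rises 0.28 rad towards its -x end, level when down: the tread is then about 26 mm above the counter.
- putty_tin: bystander: round tin, 68 mm across, 45 mm high, standing in front of the fence's track; origin under its middle. Leave alone.
- toy_robot: bystander: grey toy robot, 60 mm wide (110 mm over the arms), 95 mm high, behind the track; origin under its middle. Leave alone.
- tape_roll: bystander: clear tape roll lying flat, 96 mm across, 24 mm high; origin under its middle. Leave alone.
- wrapped_gift: bystander: dark wrapped box with ribbon, 130 x 130 x 50 mm; origin under its middle. Leave alone.
- pen_cup: bystander: grey cup, 80 mm across, 100 mm high; origin under its middle. Leave alone.
- money_tin: bystander: red tin box 145 x 105 x 90 mm; origin under its middle. Leave alone.
Mind the look-alikes: they are no part of the job. Leave any red look-alike of the game_box alone.

How it is judged:
On the way, in this order (a step that is already met when the one before it is completed fails the run):
1. the box is clamped: the fence presses on it with more than 4 N (contact force between fence and game_box above 4 N and y of game_box in the frame of press above 0.003 m), for 0.3 s.
2. the pedal is held down at its stop while the box is clamped (value of joint pedal above 0.25 rad and contact force between fence and game_box above 3 N), for 0.3 s.
At the end, for the whole second after the job is handed in: The box rests flat on the bed, square to the press within 0.04 rad and within 20 mm of the bed's middle line (press x), against the buffer (its middle past press y +3 mm), with the fence still pressing on it with more than 3 N; the pedal is up again (below 0.04 rad) (contact force between fence and game_box above 3 N and y of game_box in the frame of press above 0.003 m and x of game_box in the frame of press between -0.02 and 0.02 m and angle between the y axis of game_box and the y axis of press, either way round below 0.04 rad and angle between game_box's own z axis and vertical below 0.04 rad and value of joint pedal below 0.04 rad and linear speed of game_box below 0.01 m/s); the robot touches nothing.
It fails at once if the carton is crushed: the fence presses on it with more than 22 N (contact force between fence and game_box above 22 N).
It fails at once if a bystander is shoved more than 30 mm (distance of any of putty_tin, toy_robot, tape_roll, wrapped_gift, pen_cup, money_tin from where it was at the start of the episode above 0.03 m).
It also fails if it takes over 61 s, if anything falls off the work surface, if the arm or the gripper's body presses on something with over 40 N, if the wrist force passes 120 N, or if a joint passes its speed limit or range.

## Robot

A 6-joint arm with a two-finger parallel gripper is mounted at the origin on the work surface. World frame = base frame: x ahead of the robot, y to its left, z up, the work surface at z = 0. Lengths are in m, angles in rad, forces in N, time in s.
With the tool pointing down it reaches from about 0.25 to 0.775 m from the base axis. Payload 4 kg.
Tool frame: the origin (TCP) lies midway between the tips of the shut fingers; the grasp point (between the pads) lies 19 mm behind it (grip_point_offset is the distance from the TCP to the grasp point, in m); z points along the fingers, y is the line along which they close (so a half turn about z gives the same grasp; the last joint's range is limited). The gripper opens to 94 mm and grips with 3 to 60 N. Pads are 16 mm wide; open, the fingers measure 119 mm over their backs; the gripper's body (75 mm by 177 mm) begins 78 mm behind the grasp point.
Start: joints at [-1.349, 0.087, 1.371, -0, 1.684, -0.103], TCP at [0.176, -0.521, 0.206] pointing down, gripper open.
Joint ranges: [-3.1, 3.1], [-0.76, 2.03], [0.27, 2.55], [-1.08, 4.22], [0.17, 2.65], [-2.57, 2.57]. Speed limits (rad/s): [2.79, 2.79, 3.14, 3.14, 3.14, 3.14].

## Interface

Orientations are given as [roll, pitch, yaw] about the fixed x, y, z axes, in that order (R = Rz(yaw) Ry(pitch) Rx(roll)).
In Python, from bench import * gives the robot as it stands.
- The arm moves only by the tool carry_out, never from a script. Its argument "commands" is a list of rows, each a list of 6 numbers: the shift along the tool's x, y, z in m, then the turn, a rotation vector about the tool's x, y, z in rad. In form: [[tx, ty, tz, rx, ry, rz], ...]. A call has exactly 5 rows; each row is the pose to reach, as a shift and turn from the pose commanded when the call began, along the tool's axes at that moment; what a row does not reach only later rows make up. A row lasts 1/10 s, in which the tool goes at most 50 mm and 8.59 degrees, less where a joint would pass 70% of its speed; a pose out of reach is approached as far as the arm can. A call with a gripper value outside its range is refused whole. "jaw" is the opening, from 0 (shut) to 1 (fully open), set as the call begins (left out, the last holds). The fingers move at their own pace and stop on an object; the grip force is fixed at half the most. Time passes only in rows, so rows that repeat a pose let the fingers close, or fill a call up. It gives the time, the measured TCP pose, the force, the opening and the grip force at its end, in the units of the state.
- get_obs(): the state, without advancing time (a new reading comes with each control period).
- snapshot(name): name is "side" or "top" or "wrist"; returns a dict with "img" (420x560x3 uint8, red, green, blue), "range_z" (420x560 float32, m along the optical axis (not along the pixel's ray), 0 where there is no reading), "fx", "fy", "cx", "cy" (pixels), "R" (3x3) and "t" (3): a world point X has camera coordinates R X + t. Camera axes: x right, y down, z forward; pixel columns grow to the right and rows downward; lengths in m; the calibration is good to about 2 mm. A picture is of the moment at which its call begins.
- close_job(): hands the job in; it is judged then, once.
The state is a dict: "time": time; "joint_positions": joint angles; "qvel": joint speeds; "joint_torque": joint torques, N m; "tool_pos": TCP position; "ee_rot": TCP orientation; "wrist_force": force on the tool from outside, world axes, zero at the start; "wrist_torque": the same for the moment, N m; "width": finger opening in m; "finger_force": force on a finger pad.
Only numpy, scipy, OpenCV 4.12 (cv2) and the standard library are available. Lean on these libraries where they do the work, as an engineer would, in place of code of your own. Each camera call takes 0.05 s, during which the arm holds its last target. There are 200 camera calls.

## Working session

There is one attempt and no reset: what is moved stays moved. The work goes in short steps, Python scripts to look and compute and a tool call to move; the robot and the scene stay as the last step left them, time stands still between calls to the robot, and variables do not carry over. Pictures are saved under pics/ and viewed, at most 10 in all, crops included, and the job is handed in when it is done.

Besides the shell and the picture viewer there is one more tool, called after ">>>" as a command line: name --pt "numbers of a row" for each row, then --argument value for the rest. carry_out: Moves the arm, as the interface text tells. Its arguments: {"type":"object","properties":{"commands":{"type":"array","items":{"type":"array","items":{"type":"number"}}},"jaw":{"type":"number"}},"required":["commands"]}

```bash
mkdir -p pics; ls; python3 - <<'E'
from bench import *
import cv2,numpy as np
o=get_obs(); print({k:np.round(v,3) for k,v in o.items()})
for n in ("top","side"):
    s=snapshot(n); np.savez(f"{n}0.npz",**s); cv2.imwrite(f"pics/{n}0.png",s["img"][:,:,::-1]); print(n,s["fx"],np.round(s["R"],3),np.round(s["t"],3))
E
```

```text
pics
{'time': np.float64(0.0), 'joint_positions': array([-1.349,  0.088,  1.372, -0.   ,  1.684, -0.103]), 'qvel': array([ 0.002,  0.   ,  0.   , -0.001, -0.   , -0.   ]), 'joint_torque': array([ 0.0000e+00, -3.4018e+01, -3.0242e+01,  7.2000e-02,  3.3000e-02,
       -0.0000e+00]), 'tool_pos': array([ 0.175, -0.521,  0.204]), 'ee_rot': array([-3.139, -0.   ,  0.325]), 'wrist_force': array([ 0.366,  0.677, -0.613]), 'wrist_torque': array([-0.016,  0.029,  0.033]), 'finger_force': np.float64(0.0), 'width': np.float64(0.094)}
top 428.9429237215616 [[-0.004 -1.     0.011]
 [-0.99   0.002 -0.138]
 [ 0.138 -0.012 -0.99 ]] [-0.014  0.554  1.028]
side 388.8695117049483 [[-0.996 -0.091 -0.003]
 [-0.042  0.494 -0.869]
 [ 0.081 -0.865 -0.496]] [0.558 0.119 1.119]
```

View pics/top0.png

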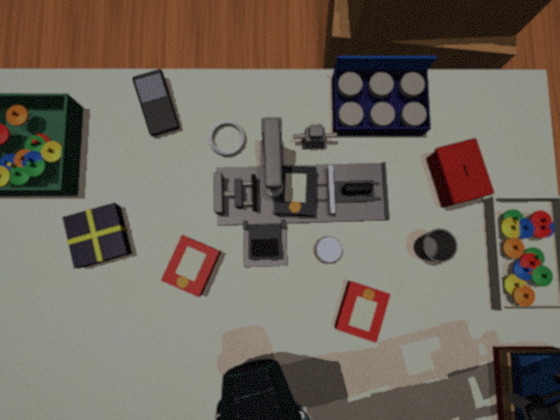

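View pics/side0.png

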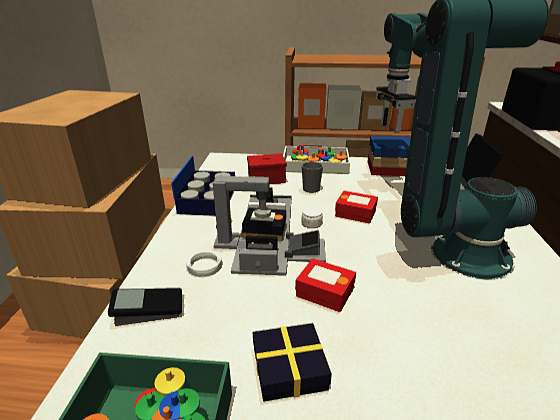

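The top view shows the press with its bed over cols 217–387, rows 163–222. The fence is at (332,188), its black grip at (357,187), the dark carton under the head at (297,190), the buffer at (220,192) and the pedal at (265,243). The red boxes at (191,265) and (363,310) are look-alikes. The game_box is the dark one on the bed. Press axes are close to world axes.

```bash
cat > h.py <<'E'
import numpy as np, cv2
def cloud(s):
    z=s["range_z"]; v,u=np.mgrid[:z.shape[0],:z.shape[1]]
    P=np.stack([(u-s["cx"])/s["fx"]*z,(v-s["cy"])/s["fy"]*z,z],-1)
    W=(P-s["t"])@s["R"]; W[z<=0]=np.nan; return W
def rect(p):
    (c,wh,a)=cv2.minAreaRect((p[:,:2]*1000).astype(np.float32)); return np.round(c,1),np.round(wh,1),round(a,2)
E
python3 - <<'E'
from h import *
s=dict(np.load("top0.npz")); W=cloud(s); im=s["img"]
np.set_printoptions(suppress=True,precision=4)
for n,(u,v) in dict(bed=(360,212),grip=(357,187),fence=(332,175),box=(300,190),buf=(220,192),buf2=(240,192),ped=(265,243),pedlow=(280,258),tin=(329,250),head=(272,180),tbl=(300,330),robot=(316,132)).items(): print(n,W[v,u])
Z=W[...,2]; u0,u1,v0,v1=205,400,110,280
def sel(zlo,zhi,a,b,c,d):
    m=np.zeros(Z.shape,bool); m[c:d,a:b]=True; m&=(Z>zlo)&(Z<zhi); return W[m]
for n,a in dict(bed=(.006,.018,205,400,155,230),grip=(.07,.085,338,380,175,200),fence=(.056,.068,320,345,155,225),box=(.06,.075,270,322,160,222),buf=(.045,.062,210,232,160,222),tin=(.038,.052,310,348,232,270),pedal=(.02,.06,238,292,222,268)).items():
    p=sel(*a); print(n,len(p),rect(p) if len(p)>3 else "", np.round(np.median(p[:,2]),4), np.round(p.min(0),3),np.round(p.max(0),3))
c=cv2.resize(im[110:275,200:400],(800,660),interpolation=cv2.INTER_CUBIC)[:600]
cv2.imwrite("pics/crop.png",c[:,:,::-1])
E
```

```text
bed [ 0.5556 -0.2243  0.0117]
grip [ 0.6074 -0.2052  0.0786]
fence [ 0.6412 -0.1478  0.0605]
box [ 0.6016 -0.0677  0.0715]
buf [0.5978 0.1267 0.0675]
buf2 [0.5992 0.0788 0.0593]
ped [0.475  0.0178 0.0457]
pedlow [ 0.4383 -0.0187  0.0461]
tin [ 0.4575 -0.1389  0.0432]
head [ 0.5952 -0.0002  0.217 ]
tbl [ 0.2618 -0.0683  0.0008]
robot [ 0.7397 -0.1065  0.0951]
bed 5220 (array([608.2, -75.1]), array([479.3, 193.8]), 89.32) 0.0121 [ 0.512 -0.316  0.006] [0.707 0.164 0.018]
grip 250 (array([ 608.4, -208.4]), array([22.1, 69.1]), 1.67) 0.0769 [ 0.597 -0.243  0.07 ] [ 0.619 -0.174  0.081]
fence 257 (array([ 607. , -157.3]), array([119.9,  38. ]), 1.47) 0.0636 [ 0.547 -0.177  0.056] [ 0.667 -0.138  0.068]
box 1781 (array([604. , -55.7]), array([100. , 120.7]), 87.03) 0.0674 [ 0.542 -0.108  0.06 ] [ 0.666 -0.004  0.073]
buf 62 (array([594.4, 117. ]), array([29. , 96.4]), 82.12) 0.0504 [0.549 0.102 0.045] [0.644 0.138 0.062]
tin 513 (array([ 459., -138.]), array([61.5, 61.2]), 89.68) 0.0449 [ 0.428 -0.169  0.038] [ 0.489 -0.107  0.052]
pedal 1182 (array([482.4,  20.9]), array([105.3,  92.8]), 89.77) 0.039 [ 0.436 -0.032  0.022] [0.529 0.073 0.054]
```

View pics/crop.png

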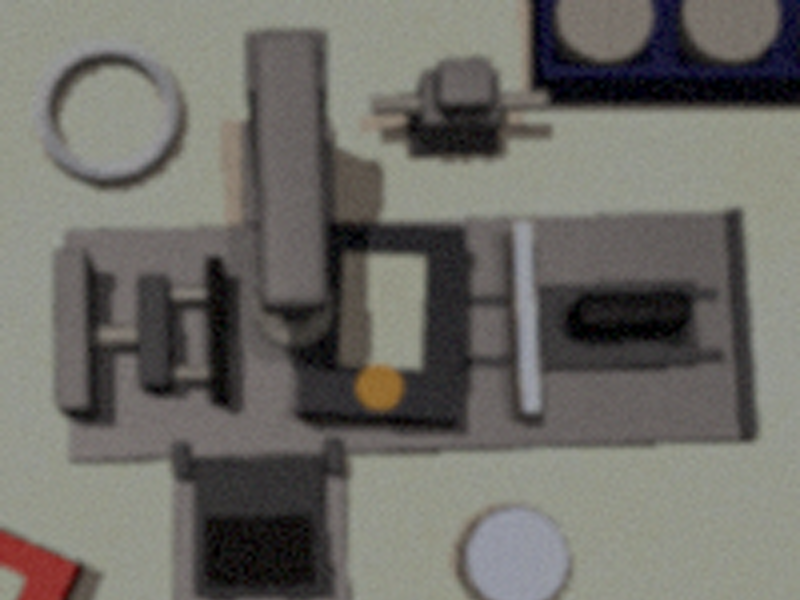

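The crop confirms that the box under the head is dark with a paper panel, so it is the game_box. The black grip bar is behind the fence at crop (630,315), the buffer's dark rubber face is near crop x≈235, and the fence face is at about x≈515. Next I'll refine the press frame.

```bash
python3 - <<'E'
from h import *
np.set_printoptions(suppress=True,precision=4)
s=dict(np.load("top0.npz")); W=cloud(s); im=s["img"]; Z=W[...,2]
m=(Z>.008)&(Z<.018); p=W[m]
# bed edges: low-x edge for y in fence part, -y end, +y end
lo=[];
for y in np.arange(-.235,-.06,.006):
    q=p[(abs(p[:,1]-y)<.003)&(p[:,0]>.5)&(p[:,0]<.6)]
    if len(q): lo.append((q[:,0].min(),y))
lo=np.array(lo); f=np.polyfit(lo[:,1],lo[:,0],1); print("low-x edge",f,np.std(lo[:,0]-np.polyval(f,lo[:,1])))
q=p[(p[:,0]>.55)&(p[:,0]<.65)&(p[:,1]>-.35)&(p[:,1]<.2)]; print("bed y range",np.percentile(q[:,1],[0,.3,99.7,100]))
def rc(a,b,c,d,zl,zh):
    k=np.zeros(Z.shape,bool);k[c:d,a:b]=1;k&=(Z>zl)&(Z<zh);return W[k]
print("fence top",rect(rc(322,342,155,225,.0585,.068)))
print("end stop",rc(378,395,160,225,.02,.06)[:,1].mean())
g=np.array([.6084,-.2084]); a=.03
ya=np.array([-np.sin(a),np.cos(a)]); xa=np.array([np.cos(a),np.sin(a)])
# points near the bufffer in press coords relative to grip
for zl,zh in((.02,.035),(.035,.05),(.05,.06),(.06,.08)):
    k=rc(205,285,160,225,zl,zh); k=k[k[:,0]<.7]; d=k[:,:2]-g; Y=d@ya; X=d@xa; k2=abs(X)<.05
    h,e=np.histogram(Y[k2],np.arange(.22,.36,.005)); print(zl,dict(zip(np.round(e*1000).astype(int),h)))
hd=rc(262,285,120,195,.2,.225); print("overarm",rect(hd))
pd=rc(240,290,225,268,.02,.06); print("pedal hi",rect(pd[pd[:,2]>.03]))
s2=dict(np.load("side0.npz")); V=cloud(s2); k=V[(V[...,2]>.04)&(V[...,2]<.062)&(V[...,0]>.5)&(V[...,0]<.7)&(V[...,1]>.02)&(V[...,1]<.17)]
d=k[:,:2]-g; h,e=np.histogram(d@ya,np.arange(.22,.36,.005)); print("side buf",dict(zip(np.round(e*1000).astype(int),h)))
E
```

```text
low-x edge [-0.0322  0.5279] 0.0006186652598117516
bed y range [-0.2959 -0.2923  0.1238  0.1264]
fence top (array([ 606.7, -144.7]), array([119.9,  12.4]), 1.69)
end stop -0.28844434209902176
0.02 {np.int64(220): np.int64(0), np.int64(225): np.int64(0), np.int64(230): np.int64(0), np.int64(235): np.int64(0), np.int64(240): np.int64(0), np.int64(245): np.int64(3), np.int64(250): np.int64(2), np.int64(255): np.int64(2), np.int64(260): np.int64(0), np.int64(265): np.int64(0), np.int64(270): np.int64(0), np.int64(275): np.int64(0), np.int64(280): np.int64(2), np.int64(285): np.int64(1), np.int64(290): np.int64(1), np.int64(295): np.int64(1), np.int64(300): np.int64(1), np.int64(305): np.int64(0), np.int64(310): np.int64(0), np.int64(315): np.int64(0), np.int64(320): np.int64(0), np.int64(325): np.int64(0), np.int64(330): np.int64(21), np.int64(335): np.int64(2), np.int64(340): np.int64(2), np.int64(345): np.int64(2), np.int64(350): np.int64(1)}
0.035 {np.int64(220): np.int64(0), np.int64(225): np.int64(0), np.int64(230): np.int64(0), np.int64(235): np.int64(0), np.int64(240): np.int64(0)
[... 2373 characters left out ...]
: np.int64(0), np.int64(235): np.int64(0), np.int64(240): np.int64(0), np.int64(245): np.int64(10), np.int64(250): np.int64(40), np.int64(255): np.int64(164), np.int64(260): np.int64(23), np.int64(265): np.int64(0), np.int64(270): np.int64(0), np.int64(275): np.int64(0), np.int64(280): np.int64(11), np.int64(285): np.int64(24), np.int64(290): np.int64(26), np.int64(295): np.int64(46), np.int64(300): np.int64(46), np.int64(305): np.int64(0), np.int64(310): np.int64(0), np.int64(315): np.int64(0), np.int64(320): np.int64(0), np.int64(325): np.int64(0), np.int64(330): np.int64(0), np.int64(335): np.int64(0), np.int64(340): np.int64(0), np.int64(345): np.int64(144), np.int64(350): np.int64(116)}
```

>>> carry_out --pt "0 0 0 0 0 -0.13" --pt "0.04 0.0 0 0 0 -0.26" --pt "0.09 0.0 0 0 0 -0.39" --pt "0.14 0 0 0 0 -0.52" --pt "0.19 0 0 0 0 -0.65" --jaw 0.8

```text
time: 0.6
tool_pos: [0.3569, -0.4597, 0.2049]
ee_rot: [-3.141, -0.0, 0.979]
wrist_force: [1.1, -0.5, 0.6]
width: 0.0753
finger_force: 0.0
```

Press yaw is about 0.031, with the origin near (0.604, −0.026). The grip top is at (0.608, −0.208, 0.078), which matches its stated height. From the images, the fence needs about 76 mm of travel to close the gap to the buffer, so about 80 mm to clamp.

>>> carry_out --pt "0.045 0.009 0 0 0 -0.13" --pt "0.09 0.018 0 0 0 -0.26" --pt "0.135 0.026 0 0 0 -0.39" --pt "0.18 0.035 0 0 0 -0.52" --pt "0.225 0.044 0 0 0 -0.623"

```text
time: 1.1
tool_pos: [0.5192, -0.2974, 0.2049]
ee_rot: [-3.141, -0.0, 1.602]
wrist_force: [0.2, 0.1, 0.4]
width: 0.0751
finger_force: 0.0
```

```bash
cat >> h.py <<'E'
def delta(tx,ty,tz,yaw=1.602):
    from bench import get_obs
    from scipy.spatial.transform import Rotation as R
    o=get_obs(); r=R.from_euler("xyz",o["ee_rot"])
    d=r.inv().apply(np.array([tx,ty,tz])-o["tool_pos"]); w=(r.inv()*R.from_euler("xyz",[np.pi,0,yaw])).as_rotvec()
    print(np.round(o["time"],2),np.round(o["tool_pos"],4),np.round(o["ee_rot"],4),"d",np.round(d,4),"w",np.round(w,4),"F",np.round(o["wrist_force"],2))
E
python3 -c "from h import *;delta(.608,-.2085,.16)"
```

```text
1.1 [ 0.5192 -0.2974  0.2049] [-3.1408e+00 -5.0000e-04  1.6025e+00] d [0.0861 0.0916 0.0448] w [-0.0008 -0.0005  0.0005] F [0.25 0.13 0.37]
```

>>> carry_out --pt "0.028 0.03 0 0 0 0" --pt "0.057 0.061 0 0 0 0" --pt "0.086 0.0915 0 0 0 0" --pt "0.086 0.0915 0 0 0 0" --pt "0.086 0.0915 0.045 0 0 0"

```text
time: 1.6
tool_pos: [0.6118, -0.2114, 0.1673]
ee_rot: [3.129, 0.007, 1.6]
wrist_force: [0.7, -0.2, -1.1]
width: 0.0752
finger_force: 0.0
```

```bash
python3 - <<'E'
from h import *; from bench import *
s=snapshot("wrist"); np.savez("w0.npz",**s); cv2.imwrite("pics/w0.png",s["img"][:,:,::-1]); W=cloud(s); Z=W[...,2]
p=W[(Z>.070)&(Z<.085)&(abs(W[...,0]-.608)<.03)&(abs(W[...,1]+.208)<.06)]; print(len(p), rect(p) if len(p) else "",np.median(p[:,2]))
delta(.608,-.2085,.042)
E
```

```text
2375 (array([ 607.9, -209.9]), array([21.7, 70.4]), 2.01) 0.07657860721200077
1.65 [ 0.6043 -0.209   0.152 ] [-3.1316 -0.004   1.599 ] d [-0.      0.0048  0.1099] w [-0.01  -0.004 -0.003] F [-3.56  0.56 -8.23]
```

View pics/w0.png

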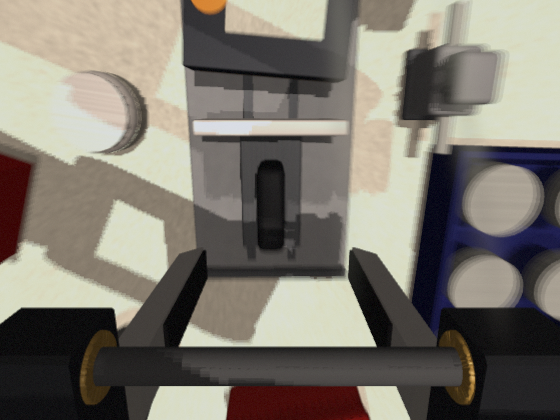

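The wrist view shows the grip bar at (270,205), between and ahead of the open fingers. It measures (0.608, −0.210), consistent with the first estimate. I'll descend more gently.

>>> carry_out --pt "0 0 0.005 0 0 0" --pt "0 0 0.02 0 0 0" --pt "0 0 0.04 0 0 0" --pt "0 0 0.06 0 0 0" --pt "0 0 0.075 0 0 0"

```text
time: 2.15
tool_pos: [0.6078, -0.2117, 0.0858]
ee_rot: [3.14, 0.001, 1.597]
wrist_force: [0.1, -0.0, 0.9]
width: 0.0752
finger_force: 0.0
```

```bash
python3 -c "from h import *;delta(.608,-.2095,.042)"
```

```text
2.15 [ 0.6078 -0.2117  0.0858] [3.1399e+00 1.0000e-03 1.5967e+00] d [0.0022 0.0002 0.0437] w [ 0.0017  0.001  -0.0053] F [ 0.1  -0.04  0.91]
```

>>> carry_out --pt "0 0 0.01 0 0 0" --pt "0 0 0.022 0 0 0" --pt "0 0 0.034 0 0 0" --pt "0 0 0.042 0 0 0" --pt "0 0 0.042 0 0 0"

```text
time: 2.65
tool_pos: [0.6066, -0.2103, 0.0417]
ee_rot: [-3.139, -0.001, 1.598]
wrist_force: [-0.7, -0.6, 0.4]
width: 0.0749
finger_force: 0.0
```

>>> carry_out --pt "0 0 0 0 0 0" --pt "0 0 0 0 0 0" --pt "0 0 0 0 0 0" --pt "0 0 0 0 0 0" --pt "0 0 0 0 0 0" --jaw 0.0

```text
time: 3.15
tool_pos: [0.6076, -0.2108, 0.0439]
ee_rot: [3.141, 0.0, 1.598]
wrist_force: [1.2, -0.0, -0.6]
width: 0.0386
finger_force: 0.0
```

```bash
python3 -c "from h import *;delta(.608,-.2095,.042)"
```

```text
3.15 [ 0.6076 -0.2108  0.0439] [3.1410e+00 4.0000e-04 1.5978e+00] d [0.0013 0.0004 0.0019] w [ 0.0006  0.0004 -0.0042] F [ 1.22 -0.   -0.59]
```

>>> carry_out --pt "0 0 0 0 0 0" --pt "0 0 0 0 0 0" --pt "0 0 0 0 0 0" --pt "0 0 0 0 0 0" --pt "0 0 0 0 0 0"

```text
time: 3.65
tool_pos: [0.6082, -0.2107, 0.0436]
ee_rot: [3.14, 0.0, 1.598]
wrist_force: [4.6, -0.7, -2.4]
width: 0.0219
finger_force: 30.0
```

>>> carry_out --pt "0 0 0 0 0 0" --pt "0 0 0 0 0 0" --pt "0 0 0 0 0 0" --pt "0 0 0 0 0 0" --pt "0 0 0 0 0 0"

```text
time: 4.15
tool_pos: [0.6082, -0.2107, 0.0435]
ee_rot: [3.14, 0.0, 1.598]
wrist_force: [5.1, -0.2, -3.0]
width: 0.022
finger_force: 30.0
```

```bash
python3 -c "from h import *;delta(.608,-.2095,.042)"
```

```text
4.15 [ 0.6082 -0.2107  0.0435] [3.140e+00 3.000e-04 1.598e+00] d [ 0.0012 -0.0001  0.0015] w [ 0.0016  0.0003 -0.004 ] F [ 5.12 -0.21 -2.96]
```

The grip is held: width 22 mm, 30 N. I'll slide gently along tool x.

>>> carry_out --pt "0.003 0.0004 0 0 0 0" --pt "0.008 0.0004 0 0 0 0" --pt "0.013 0.0004 0 0 0 0" --pt "0.018 0.0004 0 0 0 0" --pt "0.022 0.0004 0 0 0 0"

```text
time: 4.65
tool_pos: [0.6076, -0.1922, 0.0436]
ee_rot: [3.14, 0.006, 1.597]
wrist_force: [4.8, -9.3, -3.8]
width: 0.022
finger_force: 30.0
```

>>> carry_out --pt "0.003 0 0 0 0 0" --pt "0.006 0 0 0 0 0" --pt "0.009 0 0 0 0 0" --pt "0.012 0 0 0 0 0" --pt "0.015 0 0 0 0 0"

```text
time: 5.15
tool_pos: [0.6072, -0.1776, 0.0436]
ee_rot: [3.14, 0.007, 1.596]
wrist_force: [4.6, -8.6, -4.3]
width: 0.022
finger_force: 30.0
```

```bash
python3 - <<'E'
from h import *;from bench import *
delta(.608,-.2107+.08,.042)
s=snapshot("top"); W=cloud(s); Z=W[...,2]
def rc(a,b,c,d,zl,zh):
    k=np.zeros(Z.shape,bool);k[c:d,a:b]=1;k&=(Z>zl)&(Z<zh);return W[k]
print("box",rect(rc(270,322,160,222,.0635,.073)))
cv2.imwrite("pics/t1.png",cv2.resize(s["img"][110:275,200:400],(800,600))[:,:,::-1])
E
```

```text
5.15 [ 0.6072 -0.1776  0.0436] [3.1403 0.0068 1.5963] d [0.0469 0.002  0.0013] w [ 0.0013  0.0068 -0.0057] F [ 4.61 -8.64 -4.32]
box (array([603.1, -59.6]), array([115. , 120.1]), 89.87)
```

View pics/t1.png

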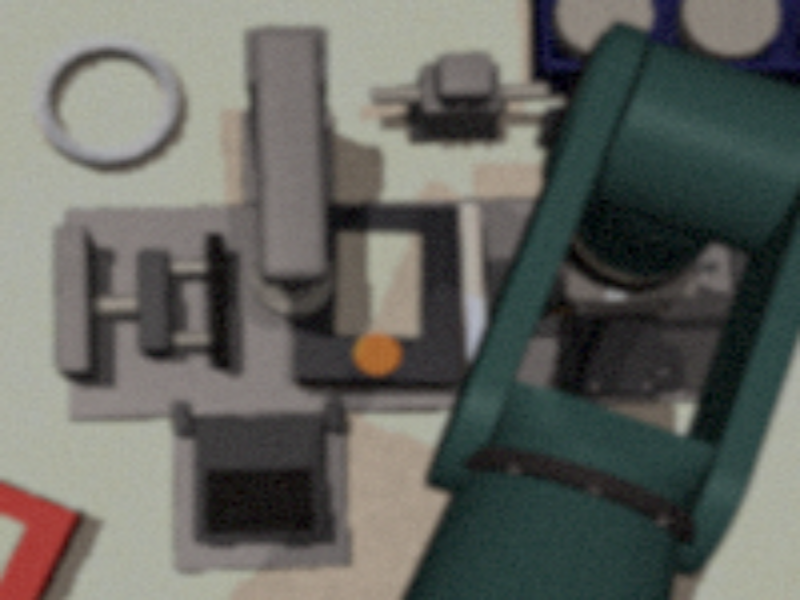

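The fence (crop x≈465) is now just touching the box. Slide friction is about 8.7 N. I'll continue at 3 mm per row.

>>> carry_out --pt "0.002 0 0 0 0 0" --pt "0.005 0 0 0 0 0" --pt "0.008 0 0 0 0 0" --pt "0.011 0 0 0 0 0" --pt "0.014 0 0 0 0 0"

```text
time: 5.7
tool_pos: [0.6068, -0.1638, 0.0436]
ee_rot: [3.14, 0.007, 1.596]
wrist_force: [4.2, -9.4, -3.6]
width: 0.0216
finger_force: 30.0
```

>>> carry_out --pt "0.003 0 0 0 0 0" --pt "0.006 0 0 0 0 0" --pt "0.009 0 0 0 0 0" --pt "0.012 0 0 0 0 0" --pt "0.015 0 0 0 0 0"

```text
time: 6.2
tool_pos: [0.6064, -0.1488, 0.0436]
ee_rot: [3.14, 0.007, 1.596]
wrist_force: [3.7, -9.1, -3.1]
width: 0.0219
finger_force: 30.0
```

>>> carry_out --pt "0.0015 0 0 0 0 0" --pt "0.003 0 0 0 0 0" --pt "0.0045 0 0 0 0 0" --pt "0.006 0 0 0 0 0" --pt "0.0075 0 0 0 0 0"

```text
time: 6.7
tool_pos: [0.6061, -0.1413, 0.0436]
ee_rot: [3.141, 0.007, 1.596]
wrist_force: [4.2, -8.6, -3.5]
width: 0.0219
finger_force: 30.0
```

>>> carry_out --pt "0.001 0 0 0 0 0" --pt "0.002 0 0 0 0 0" --pt "0.003 0 0 0 0 0" --pt "0.004 0 0 0 0 0" --pt "0.005 0 0 0 0 0"

```text
time: 7.2
tool_pos: [0.606, -0.1364, 0.0436]
ee_rot: [3.141, 0.007, 1.596]
wrist_force: [3.6, -9.1, -4.4]
width: 0.0217
finger_force: 30.0
```

>>> carry_out --pt "0.0005 0 0 0 0 0" --pt "0.001 0 0 0 0 0" --pt "0.0015 0 0 0 0 0" --pt "0.002 0 0 0 0 0" --pt "0.0025 0 0 0 0 0"

```text
time: 7.7
tool_pos: [0.6059, -0.1338, 0.0436]
ee_rot: [3.141, 0.007, 1.596]
wrist_force: [3.9, -9.2, -4.1]
width: 0.0221
finger_force: 30.0
```

```bash
python3 - <<'E'
from h import *;from bench import *
for i in range(3):
    delta(.608,-.2107+.08,.042); s=snapshot("top")
W=cloud(s); Z=W[...,2]
def rc(a,b,c,d,zl,zh):
    k=np.zeros(Z.shape,bool);k[c:d,a:b]=1;k&=(Z>zl)&(Z<zh);return W[k]
p=rc(205,260,160,225,.045,.062); q=p[(p[:,1]>.02)&(p[:,1]<.06)]; print("buffer plate",np.percentile(q[:,1],[2,50,98]),len(q))
cv2.imwrite("pics/t2.png",cv2.resize(s["img"][110:275,200:400],(800,600))[:,:,::-1])
E
```

```text
7.7 [ 0.6059 -0.1338  0.0436] [3.1406 0.0069 1.5963] d [0.0031 0.0022 0.0016] w [ 0.0009  0.0069 -0.0057] F [ 3.92 -9.17 -4.12]
7.75 [ 0.6059 -0.1338  0.0436] [3.1407 0.0069 1.5963] d [0.003  0.0022 0.0016] w [ 0.0009  0.0069 -0.0057] F [ 4.38 -7.1  -3.48]
7.8 [ 0.6059 -0.1338  0.0436] [3.1407 0.0068 1.5964] d [0.003  0.0022 0.0016] w [ 0.0009  0.0068 -0.0056] F [ 4.03 -8.25 -3.32]
buffer plate [0.03948112 0.04462993 0.05223001] 176
```

View pics/t2.png

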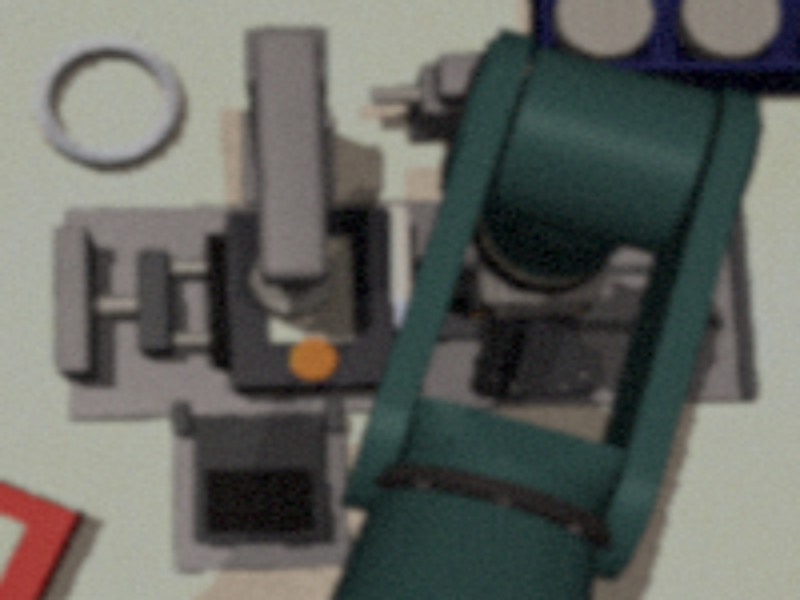

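The box is now up against, or within about a millimetre of, the rubber plate (crop x≈228). The force hasn't risen yet. I'll creep forward and average the force.

>>> carry_out --pt "0.0004 0 0 0 0 0" --pt "0.0008 0 0 0 0 0" --pt "0.0012 0 0 0 0 0" --pt "0.0016 0 0 0 0 0" --pt "0.002 0 0 0 0 0"

```text
time: 8.35
tool_pos: [0.6058, -0.1319, 0.0436]
ee_rot: [3.141, 0.007, 1.596]
wrist_force: [3.2, -9.4, -3.0]
width: 0.0217
finger_force: 30.0
```

>>> carry_out --pt "0.0004 0 0 0 0 0" --pt "0.0008 0 0 0 0 0" --pt "0.0012 0 0 0 0 0" --pt "0.0016 0 0 0 0 0" --pt "0.002 0 0 0 0 0"

```text
time: 8.85
tool_pos: [0.6058, -0.1308, 0.0436]
ee_rot: [3.141, 0.009, 1.596]
wrist_force: [3.8, -11.3, -4.3]
width: 0.0217
finger_force: 30.0
```

```bash
cat > f.py <<'E'
from h import *;from bench import *
F=[]
for i in range(5):
    o=get_obs(); F.append(o["wrist_force"]); s=snapshot("top")
print(round(o["time"],2),np.round(o["tool_pos"],4),"F",np.round(np.mean(F,0),2),np.round(np.std(F,0),2))
E
python3 f.py
```

```text
9.05 [ 0.6058 -0.1307  0.0436] F [  3.92 -10.73  -3.52] [0.39 0.31 0.51]
```

>>> carry_out --pt "0.0005 0 0 0 0 0" --pt "0.001 0 0 0 0 0" --pt "0.0015 0 0 0 0 0" --pt "0.002 0 0 0 0 0" --pt "0.0025 0 0 0 0 0"

```text
time: 9.6
tool_pos: [0.6058, -0.1294, 0.0436]
ee_rot: [3.14, 0.011, 1.596]
wrist_force: [4.0, -13.8, -4.3]
width: 0.0218
finger_force: 30.0
```

```bash
python3 f.py
```

```text
9.8 [ 0.6058 -0.1293  0.0436] F [  4.05 -12.7   -3.85] [0.16 0.62 0.38]
```

Stiffness is about 1.4 N/mm, which matches the buffer. Contact was near y = −0.1316. The target is about 4.2 mm of compression, or 6.2 N.

>>> carry_out --pt "0.0006 0 0 0 0 0" --pt "0.0012 0 0 0 0 0" --pt "0.0018 0 0 0 0 0" --pt "0.0024 0 0 0 0 0" --pt "0.003 0 0 0 0 0"

```text
time: 10.35
tool_pos: [0.6057, -0.1277, 0.0436]
ee_rot: [3.14, 0.013, 1.595]
wrist_force: [4.1, -15.6, -5.1]
width: 0.022
finger_force: 30.0
```

```bash
python3 f.py
```

```text
10.55 [ 0.6057 -0.1276  0.0436] F [  4.48 -15.1   -4.65] [0.57 0.36 0.59]
```

The box force is about 6.3 N, which is in band. I'll relax the arm's push so that slide friction carries the fence, then open the fingers.

>>> carry_out --pt "-0.001 0 0 0 0 0" --pt "-0.002 0 0 0 0 0" --pt "-0.003 0 0 0 0 0" --pt "-0.004 0 0 0 0 0" --pt "-0.005 0 0 0 0 0"

```text
time: 11.1
tool_pos: [0.6057, -0.1275, 0.0436]
ee_rot: [3.141, 0.004, 1.597]
wrist_force: [3.5, -3.1, -1.8]
width: 0.0218
finger_force: 30.0
```

```bash
python3 f.py
```

```text
11.3 [ 0.6057 -0.1275  0.0436] F [ 3.51 -4.61 -2.69] [0.31 0.83 0.46]
```

>>> carry_out --pt "0 0 0 0 0 0" --pt "0 0 0 0 0 0" --pt "0 0 0 0 0 0" --pt "0 0 0 0 0 0" --pt "0 0 0 0 0 0" --jaw 0.7

```text
time: 11.85
tool_pos: [0.6053, -0.1249, 0.0435]
ee_rot: [-3.141, -0.0, 1.598]
wrist_force: [0.1, -0.7, -0.4]
width: 0.0585
finger_force: 0.0
```

>>> carry_out --pt "0 0 0 0 0 0" --pt "0 0 0 0 0 0" --pt "0 0 0 0 0 0" --pt "0 0 -0.005 0 0 0" --pt "0 0 -0.015 0 0 0"

```text
time: 12.35
tool_pos: [0.6048, -0.125, 0.058]
ee_rot: [-3.14, -0.001, 1.598]
wrist_force: [-0.1, 0.2, -0.4]
width: 0.0657
finger_force: 0.0
```

>>> carry_out --pt "0 0 -0.03 0 0 0" --pt "0 0 -0.05 0 0 0" --pt "0 0 -0.07 0 0 0" --pt "0 0 -0.085 0 0 0" --pt "0 0 -0.095 0 0 0"

```text
time: 12.85
tool_pos: [0.6062, -0.1254, 0.1559]
ee_rot: [3.139, 0.001, 1.598]
wrist_force: [-0.0, -0.2, -0.2]
width: 0.0657
finger_force: 0.0
```

```bash
python3 - <<'E'
from h import *;from bench import *
s=snapshot("wrist"); W=cloud(s); Z=W[...,2]
p=W[(Z>.070)&(Z<.085)&(abs(W[...,0]-.606)<.025)&(abs(W[...,1]+.128)<.05)]; print("grip",len(p),rect(p))
p=W[(Z>.0635)&(Z<.073)&(abs(W[...,0]-.603)<.09)&(W[...,1]>-.05)&(W[...,1]<.06)]; print("box",len(p),rect(p) if len(p) else "",p.min(0),p.max(0))
delta(.458,.0195,.14)
E
```

```text
grip 2550 (array([ 605.5, -126.3]), array([22. , 68.8]), 2.07)
box 12615 (array([598.8, -14.2]), array([ 71.7, 121.8]), 89.99) [ 0.53788836 -0.04999946  0.0635871 ] [0.65966598 0.02168526 0.06972443]
12.9 [ 0.6067 -0.1256  0.1571] [3.1370e+00 1.6000e-03 1.5978e+00] d [ 0.1491 -0.1448  0.0162] w [ 0.0046  0.0016 -0.0042] F [0.29 0.39 1.43]
```

The fence held its position: grip moved 83.6 mm and the tool 83.2 mm. I'll close the jaws and go to the pedal, moving clear in −x first.

>>> carry_out --pt "0 -0.02 0 0 0 0" --pt "0 -0.055 0 0 0 0" --pt "0.0 -0.095 0 0 0 0" --pt "0.02 -0.13 0 0 0 0" --pt "0.05 -0.145 0 0 0 0" --jaw 0.0

```text
time: 13.4
tool_pos: [0.4563, -0.0795, 0.1525]
ee_rot: [-3.139, -0.0, 1.594]
wrist_force: [0.5, 1.2, 0.8]
width: 0.0292
finger_force: 0.0
```

>>> carry_out --pt "0.03 0 0 0 0 0" --pt "0.06 0 0 0 0 0" --pt "0.085 0 0 0 0 0" --pt "0.1 0 0.0 0 0 0" --pt "0.1 0 0.0 0 0 0"

```text
time: 13.9
tool_pos: [0.4559, 0.0223, 0.1528]
ee_rot: [-3.14, -0.0, 1.601]
wrist_force: [-0.3, -0.5, -0.1]
width: 0.0003
finger_force: 0.0
```

```bash
python3 - <<'E'
from h import *;from bench import *
s=snapshot("top"); W=cloud(s); Z=W[...,2]
s=snapshot("wrist"); W=cloud(s); Z=W[...,2]; cv2.imwrite("pics/w2.png",s["img"][:,:,::-1])
p=W[(Z>.026)&(Z<.06)&(W[...,0]<.53)&(W[...,0]>.42)&(W[...,1]>-.05)&(W[...,1]<.1)]; print("pedal",len(p),rect(p),p.min(0),p.max(0))
delta(.458,.0195,.06)
E
```

```text
pedal 9175 (array([482.7,  20.7]), array([ 94.5, 105.1]), 0.0) [ 0.4354554  -0.03190405  0.02600461] [0.52991714 0.07322008 0.05146642]
14.0 [0.4562 0.0206 0.153 ] [-3.1406e+00  6.0000e-04  1.5985e+00] d [-0.0011  0.0018  0.093 ] w [-0.001   0.0006 -0.0035] F [-0.24  0.07  0.95]
```

View pics/w2.png

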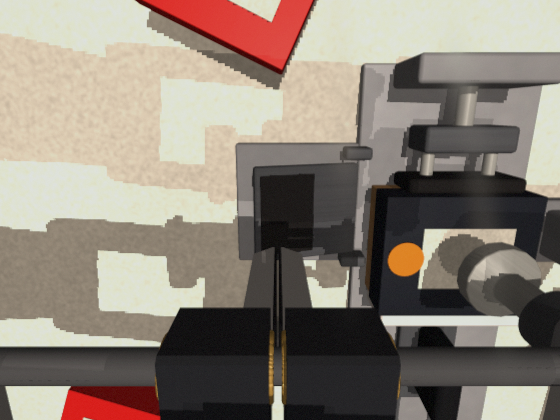

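The wrist view shows the closed fingers directly over the pedal tread at about (285,210). The box sits square against the rubber plate at (455,182). I'll descend onto the tread.

>>> carry_out --pt "0 0.002 0.02 0 0 0" --pt "0 0.002 0.045 0 0 0" --pt "0 0.002 0.07 0 0 0" --pt "0 0.002 0.09 0 0 0" --pt "0 0.002 0.099 0 0 0"

```text
time: 14.5
tool_pos: [0.4569, 0.0198, 0.052]
ee_rot: [-3.137, 0.0, 1.596]
wrist_force: [0.4, 0.4, 0.2]
width: 0.0006
finger_force: 0.0
```

>>> carry_out --pt "0 0 0.003 0 0 0" --pt "0 0 0.007 0 0 0" --pt "0 0 0.011 0 0 0" --pt "0 0 0.015 0 0 0" --pt "0 0 0.018 0 0 0"

```text
time: 15.0
tool_pos: [0.4587, 0.0207, 0.0376]
ee_rot: [3.141, 0.001, 1.598]
wrist_force: [-3.8, -0.7, 7.0]
width: 0.0006
finger_force: 3.1
```

```bash
python3 f.py
```

```text
15.2 [0.4588 0.0207 0.0377] F [-2.79 -0.59  6.14] [0.62 0.24 0.6 ]
```

>>> carry_out --pt "0 0 0.003 0 0 0" --pt "0 0 0.006 0 0 0" --pt "0 0 0.009 0 0 0" --pt "0 0 0.012 0 0 0" --pt "0 0 0.014 0 0 0"

```text
time: 15.75
tool_pos: [0.4579, 0.0207, 0.0259]
ee_rot: [-3.14, 0.001, 1.598]
wrist_force: [-14.4, 0.2, 28.2]
width: 0.0008
finger_force: 14.6
```

```bash
python3 f.py
```

```text
15.95 [0.4579 0.0207 0.026 ] F [-11.45  -0.13  21.92] [1.58 0.27 3.17]
```

The pedal is at its stop: z is 26 mm and the force has risen well past 11 N. I'll hold there, then lift.

>>> carry_out --pt "0 0 0 0 0 0" --pt "0 0 0 0 0 0" --pt "0 0 0 0 0 0" --pt "0 0 -0.002 0 0 0" --pt "0 0 -0.006 0 0 0"

```text
time: 16.5
tool_pos: [0.4582, 0.0207, 0.0303]
ee_rot: [-3.141, 0.001, 1.598]
wrist_force: [-4.9, -0.8, 9.3]
width: 0.0006
finger_force: 4.3
```

>>> carry_out --pt "0 0 -0.006 0 0 0" --pt "0 0 -0.012 0 0 0" --pt "0 0 -0.02 0 0 0" --pt "0 0 -0.03 0 0 0" --pt "0 0 -0.045 0 0 0"

```text
time: 17.0
tool_pos: [0.4574, 0.021, 0.073]
ee_rot: [-3.139, -0.0, 1.598]
wrist_force: [-0.3, 0.5, -0.1]
width: 0.0002
finger_force: 0.0
```

>>> carry_out --pt "0 0 -0.02 0 0 0" --pt "0 0 -0.045 0 0 0" --pt "0 0 -0.06 0 0 0" --pt "0 0 -0.07 0 0 0" --pt "0 0 -0.07 0 0 0"

```text
time: 17.5
tool_pos: [0.4592, 0.0209, 0.1449]
ee_rot: [3.139, 0.0, 1.598]
wrist_force: [-0.2, -0.4, 0.0]
width: 0.0006
finger_force: 0.0
```

```bash
python3 - <<'E'
from h import *;from bench import *
s=snapshot("top"); W=cloud(s); Z=W[...,2]
s=snapshot("wrist"); W=cloud(s); Z=W[...,2]; cv2.imwrite("pics/w3.png",s["img"][:,:,::-1])
p=W[(Z>.026)&(Z<.06)&(W[...,0]<.53)&(W[...,0]>.42)&(W[...,1]>-.05)&(W[...,1]<.1)]; print("pedal zmax",p.max(0))
k=np.zeros(Z.shape,bool); k[180:325,360:560]=1; p=W[k&(Z>.0635)&(Z<.072)]; print("box top",len(p),rect(p),p.min(0),p.max(0))
# box low-x edge angle
p=W[(Z>.062)&(Z<.073)&(W[...,0]>.5)&(W[...,0]<.6)&(W[...,1]>-.035)&(W[...,1]<.035)]
e=[(y,p[abs(p[:,1]-y)<.002][:,0].min()) for y in np.arange(-.03,.031,.004) if (abs(p[:,1]-y)<.002).any()]
e=np.array(e); print("edge slope",np.polyfit(e[:,0],e[:,1],1))
print(get_obs()["wrist_force"])
E
```

```text
pedal zmax [0.52997434 0.07338452 0.05174383]
box top 15000 (array([598.5,  -9.2]), array([120.8, 105. ]), 1.62) [ 0.53690102 -0.06315395  0.06350092] [0.65863011 0.04473897 0.06882604]
edge slope [-0.03234253  0.53812182]
[ 0.09658465 -0.61164999  0.38886823]
```

View pics/w3.png

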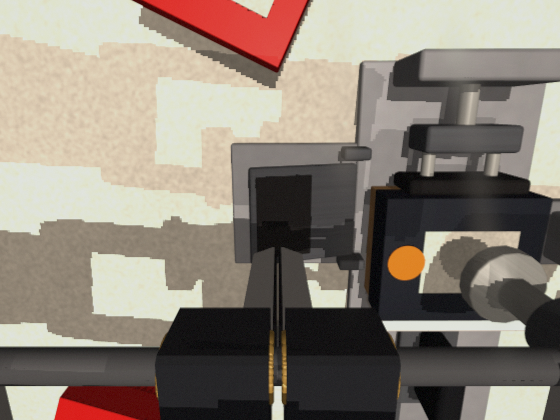

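The pedal is back up at its rest height. The box edge is parallel to the press (slope −0.032 for both), and the box sits about 5 mm from the midline, flat between fence and buffer. The arm is clear, so I'll hand in.

```bash
python3 -c "
from bench import *
print(close_job())"
```

```text
the job is handed in; nothing more can be done
None
```

The job is handed in, with no verdict returned: the box is squared and clamped at an estimated 6 N, the pedal was held at its stop for about half a second and is up again, and the arm is clear of everything.

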